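# Back the coil winder off one notch

### The job

The bench coil winder has been indexed one notch too far. Push its pawl's thumb knob over with a fingertip so that the pawl lifts out of the ratchet wheel and stays thrown back, push the wheel backward by one notch (the way the pawl was blocking: the top of the wheel goes towards the pawl), then push the pawl over again so that it drops fully home in that next notch. Nothing needs to be gripped or picked up; leave the bobbins, tools and other things on the bench where they are.

Things in the scene. Friction and masses are not known exactly. Their poses are not given: they have to be found in the camera images.
- winder: the winder, bolted down: grey base plate 190 x 240 x 12 mm, upright grey plate behind the wheel (x = -36 to -24 mm, top at z = 134 mm), white coil former behind that. Origin at bench level under the centre of the wheel's front face. Its x axis (level) is the wheel's axle, pointing out of the front face; y (level) points from the wheel towards the pawl; z up. Its position and yaw vary.
- wheel_centre (a point): centre of the wheel's front face, 85 mm above the bench. The steel ratchet wheel stands upright in the winder's y-z plane, x = -14 to 0 mm, 120 mm over the tips of its 12 saw teeth (10 mm deep). A hub boss stands out to x = 10 mm.
- wheel (a joint): turn of the wheel, rad; grows as it turns backward (its top towards winder +y). A notch is 0.524 rad (30 degrees). Starts at -0.07 to -0.02; with the pawl home it stops at 0. After one notch, pawl home, it can stand at about 0.35 to 0.52. Turning takes 3 to 4 N at a peg; it stays where left. Forward it turns with the pawl home, clicking over the teeth.
- pawl (a joint): swing of the pawl, rad: 0 = home in a notch, 1.1 = thrown back (stop). A weighted toggle: below about 0.6 it falls home by itself, past that it falls back and stays. Above 0.3 its nose is clear of the teeth. Under 1 N moves it at the knob. It reaches 0 only if the wheel stands in the play of a notch; otherwise the nose rests higher, on a tooth.
- pawl_knob (a point): point on the axis of the pawl's thumb knob, a round bar 18 mm across along the winder's x, from x = -14 to 38 mm; this point is at x = 18 mm, 50 mm from the pivot (at y = 69, z = 122 mm). Home it is at y = 44, z = 165 mm, leaning to the wheel; thrown back at y = 96, z = 164 mm. Push it level along y, from the wheel's side to lift the pawl, from the far side to return it.
- push_peg (a point): point half-way along the highest of four round pegs, 10 mm across, standing 36 mm out of the wheel's front face, 42 mm from its axis, 90 degrees apart; this point is at winder x = 18 mm. With the wheel at 0 it is at y = -14, z = 124 mm, one notch back at y = 7, z = 126 mm. Push it level towards +y from the side away from the pawl; there nothing stands in front of the wheel.
- bobbin_small: empty white bobbin standing on the winder's base plate, 32 mm wide, 30 mm high; origin under its centre. A bystander.
- bobbin_large: empty white bobbin on the bench, 52 mm wide, 55 mm high; origin under its centre. A bystander.
- screwdriver: screwdriver lying on the bench beside the winder; origin at its underside. A bystander.
- tape_roll: roll of tape lying flat on the bench, 64 mm across, 18 mm high; origin under its centre. A bystander.
- flux_jar: glass jar with lid, 48 mm across, 60 mm high; origin under its centre. A bystander.
- wrench: wrench lying on the bench; origin at its underside. A bystander.
- iron_core: small laminated transformer core, 50 x 24 x 40 mm; origin under its centre. A bystander.

How it is judged (in metres and radians):
On the way, in this order (a step that is already met when the one before it is completed fails the run):
1. the pawl is lifted out and thrown back while the wheel is still in its first notch (value of joint pawl above 0.8 rad and value of joint wheel below 0.2 rad), for 0.2 s.
2. the wheel is pushed backward most of a notch (value of joint wheel above 0.25 rad), for 0.1 s.
3. the pawl is home in the next notch (value of joint pawl below 0.04 rad and value of joint wheel between 0.25 and 0.6 rad), for 0.2 s.
At the end, for the whole second after the job is handed in: The pawl is home (joint below 0.04 rad) in the notch one back from the first: the wheel stands between 0.25 and 0.60 rad and is at rest (all of step 3 and velocity of joint wheel between -0.05 and 0.05 rad/s); the robot touches nothing.
It fails at once if a bystander on the bench or the winder was moved more than 25 mm or lifted (distance of any of bobbin_small, bobbin_large, screwdriver, tape_roll, flux_jar, wrench, iron_core from where it was at the start of the episode above 0.025 m).
It fails at once if the wheel was run back into a second notch (value of joint wheel above 0.85 rad).
It also fails if it takes over 54 s, if anything falls off the work surface, if the arm or the gripper's body presses on something with over 40 N, if the wrist force passes 120 N, or if a joint passes its speed limit or range.

### The arm

A 6-joint arm with a two-finger parallel gripper is mounted at the origin on the work surface. World frame = base frame: x ahead of the robot, y to its left, z up, the work surface at z = 0. Lengths are in mm, angles in rad, forces in N, time in s.
With the tool pointing down it reaches from about 300 to 750 mm from the base axis. Payload 8.5 kg.
Tool frame: the origin (TCP) lies at the very end of the fingers, on their centre line; the grasp point (between the pads) lies arm.grasp_offset behind it (arm.grasp_offset is the distance from the TCP to the grasp point, in mm); z points along the fingers, y is the line along which they close (so a half turn about z gives the same grasp; the last joint's range is limited). The gripper opens to 88 mm and grips with 3 to 60 N. Pads are 18 mm wide; open, the fingers measure 123 mm over their backs; the gripper's body (75 mm by 187 mm) begins 45 mm behind the grasp point.
Start: joints at [1.011, 0.381, 1.297, -0, 1.464, -0.215], TCP at [185.895, 517.613, 238.748] pointing down, gripper open.
Joint ranges: [-3.11, 3.11], [-0.89, 2.33], [0.22, 2.48], [-1.42, 4.56], [0.17, 2.85], [-2.88, 2.88]. Speed limits (rad/s): [2.39, 2.39, 3.14, 3.14, 3.14, 3.14].

### API

Orientations are given as [roll, pitch, yaw] about the fixed x, y, z axes, in that order (R = Rz(yaw) Ry(pitch) Rx(roll)).
In Python, from workcell import arm gives the robot as it stands.
- The arm moves only by the tool apply_moves, never from a script. Its argument "series" is a list of rows, each a list of 5 numbers: the opening, from -1 (shut) to 1 (fully open), then the shift along the tool's x, y, z normalised to -1 to 1, where 1 is 0.1 m, then the turn about the tool's z normalised to -1 to 1, where 1 is 45 degrees. In form: [[grip, dx, dy, dz, yaw], ...]. A call has 1 to 20 rows; each row is the pose to reach, as a shift and turn from the pose commanded when the call began, along the tool's axes at that moment; what a row does not reach only later rows make up. A row lasts 1/10 s, in which the tool goes at most 50 mm and 8.59 degrees, less where a joint would pass 70% of its speed; a pose out of reach is approached as far as the arm can. A call with a number of a shift or a turn outside -1 to 1 is refused whole. A call with a gripper value outside its range is refused whole. The fingers move at their own pace and stop on an object; "force" is the grip in N (left out, the last holds). Time passes only in rows, so rows that repeat a pose let the fingers close. It gives the time, the measured TCP pose, the force, the opening and the grip force at its end, in the units of the state.
- arm.get_state(): the state, without advancing time (a new reading comes with each control period).
- arm.camera(name): name is "scene" or "top" or "wrist"; returns the picture (400x640x3 uint8, red, green, blue); there is no depth.
- arm.camera_params(name): a dict with "K" (3x3 intrinsics, pixels), "R" (3x3) and "t" (3): a world point X has camera coordinates R X + t. Camera axes: x right, y down, z forward; pixel columns grow to the right and rows downward; lengths in mm; the calibration is good to about 2 mm. A picture is of the moment at which its call begins: read the wrist's pose just before it. camera_params takes no time and is no camera call; for the wrist camera it gives the pose at the moment of the call.
- arm.job_done(): hands the job in; it is judged then, once.
Trained networks look in the newest picture that a camera, given by its name, has taken for a name from the list of things; names that differ only in an ending like _2 or _b are one class to them, and where a whole thing is asked for, a point or a joint stands for the part that bears it (a point fixed in the world has none). Each returns a list of dicts, best first, with "confidence" (0 to 1); they miss things now and then, are a little off and sometimes report something else, mostly with a low value. They report only what shows in the picture. A call takes as long as a camera call.
- arm.spot_in(camera, name): "point" ([column, row] as shares, 0 to 1, of the picture: columns of its width, rows of its height, amid what is visible of it).
- arm.trace(camera, name): "region" (400x640 bool, what is visible of it) and "point" ([column, row] as shares, 0 to 1, of the picture: columns of its width, rows of its height, amid what is visible of it).
- arm.place_of(camera, name): "point" ([column, row] as shares, 0 to 1, of the picture: columns of its width, rows of its height: a listed point, or the origin of a listed thing).
The state is a dict: "time": time; "joint_pos": joint angles; "dq": joint speeds; "effort": joint torques, N m; "tcp_pos": TCP position; "orientation": TCP orientation; "wrist_force": force on the tool from outside, world axes, zero at the start; "torque": the same for the moment, N m; "grip_width": finger opening in mm; "gripper_force": force on a finger pad.
Only numpy, scipy, OpenCV 4.12 (cv2) and the standard library are available. Lean on these libraries where they do the work, as an engineer would, in place of code of your own. Each camera call takes 0.05 s, during which the arm holds its last target. There are 200 camera calls.

## Working session

There is one attempt and no reset: what is moved stays moved. The work goes in short steps, Python scripts to look and compute and a tool call to move; the robot and the scene stay as the last step left them, time stands still between calls to the robot, and variables do not carry over. Pictures are saved under pics/ and viewed, at most 10 in all, crops included, and the job is handed in when it is done.

Besides the shell and the picture viewer there is one more tool, called as name(argument=value, ...), one argument or row to a line, values as JSON. apply_moves: Moves the arm, as the interface text tells. Scaled input: -1 to 1 covers 0.1 m each way for a shift and 45 degrees each way for a turn. Its arguments: {"type":"object","properties":{"series":{"type":"array","items":{"type":"array","items":{"type":"number"}}},"force":{"type":"number"}},"required":["series"]}

```bash
mkdir -p pics; ls
cat > h.py <<'E'
import numpy as np, cv2
from workcell import arm
def cam(n): 
    p=arm.camera_params(n); return np.array(p["K"]),np.array(p["R"]),np.array(p["t"]).ravel()
def proj(n,X):
    K,R,t=cam(n); c=(np.atleast_2d(X)@R.T+t)@K.T; return c[:,:2]/c[:,2:]
def save(n,f): 
    im=arm.camera(n); cv2.imwrite(f,im[:,:,::-1]); return im
def W(P,p):  # winder (x0,y0,yaw) -> world
    c,s=np.cos(P[2]),np.sin(P[2]); p=np.atleast_2d(p).astype(float)
    return np.c_[P[0]+c*p[:,0]-s*p[:,1],P[1]+s*p[:,0]+c*p[:,1],p[:,2]]
E
python3 - <<'E'
from h import *
for n in("scene","top"):
    save(n,f"pics/{n}0.png")
    for k in("winder","wheel_centre","pawl_knob","push_peg"):
        print(n,k,[(np.round(np.array(d["point"])*[640,400],1),round(d["confidence"],2)) for d in arm.place_of(n,k)][:3])
    K,R,t=cam(n);print(-R.T@t)
print(arm.get_state())
E
```

```text
pics
scene winder [(array([271.6, 219.8]), 0.59)]
scene wheel_centre [(array([266.6, 202.9]), 0.82)]
scene pawl_knob [(array([277.2, 193. ]), 0.48)]
scene push_peg [(array([260.2, 196.8]), 0.88)]
[1216.56131756  317.39931515 1100.29255397]
top winder [(array([351.5, 190.8]), 0.61)]
top wheel_centre [(array([351.4, 186.9]), 0.67)]
top pawl_knob [(array([338.3, 178.3]), 0.57)]
top push_peg [(array([361.9, 174.9]), 0.62)]
[ 231.01390447   13.95254225 1632.74062609]
{'time': 0.5, 'joint_pos': array([ 1.01066854e+00,  3.80625633e-01,  1.29748142e+00, -1.60004580e-05,
        1.46358954e+00, -2.15319181e-01]), 'dq': array([ 0.00139629, -0.00170969, -0.0021624 , -0.00057765,  0.00016686,
       -0.00055781]), 'effort': array([-2.63690919e-03, -4.37519717e+01, -2.24604392e+01,  7.12819328e-02,
        3.16257693e-02, -3.56861293e-06]), 'tcp_pos': array([185.90091842, 517.58285269, 238.70712921]), 'orientation': array([-3.14148772e+00, -6.66616745e-06,  2.79678576e+00]), 'wrist_force': array([-0.9262633 ,  0.01525408, -0.43832577]), 'torque': array([0.01125087, 0.01070345, 0.02253076]), 'gripper_force': 0.0, 'grip_width': 88.34056034939623}
```

Run:
```python
from h import *
from scipy.optimize import least_squares
obs={"scene":[(271.6,219.8),(266.6,202.9),(277.2,193),(260.2,196.8)],"top":[(351.5,190.8),(351.4,186.9),(338.3,178.3),(361.9,174.9)]}
pts=[(0,0,0),(0,0,85),(18,44,165),(18,-15,123)]
f=lambda P:np.concatenate([(proj(n,W(P,pts))-obs[n]) for n in obs]).ravel()
for y in range(-3,4):
    r=least_squares(f,[450,0,y],x_scale=[100,100,1],loss="soft_l1");print(y,r.x.round(2),round(r.cost,1))
a=[]
for n in("scene","top"):
    im=cv2.imread(f"pics/{n}0.png"); u=np.array(obs[n][1]).astype(int)
    c=im[max(0,u[1]-75):u[1]+75,u[0]-100:u[0]+100]; a.append(cv2.resize(c,(800,600),interpolation=cv2.INTER_CUBIC)[:, :])
cv2.imwrite("pics/c0.png",cv2.resize(np.vstack(a),(400,600)))
cv2.imwrite("pics/s1.png",a[0])
```

```text
-3 [ 5.4116e+02 -1.4543e+02  1.2000e-01] 13.9
-2 [ 5.4116e+02 -1.4543e+02  1.2000e-01] 13.9
-1 [ 5.4116e+02 -1.4543e+02  1.2000e-01] 13.9
0 [ 5.4116e+02 -1.4543e+02  1.2000e-01] 13.9
1 [ 5.4116e+02 -1.4543e+02  1.2000e-01] 13.9
2 [ 5.4116e+02 -1.4543e+02  1.2000e-01] 13.9
3 [ 541.16 -145.43    6.4 ] 13.9
```

View pics/s1.png

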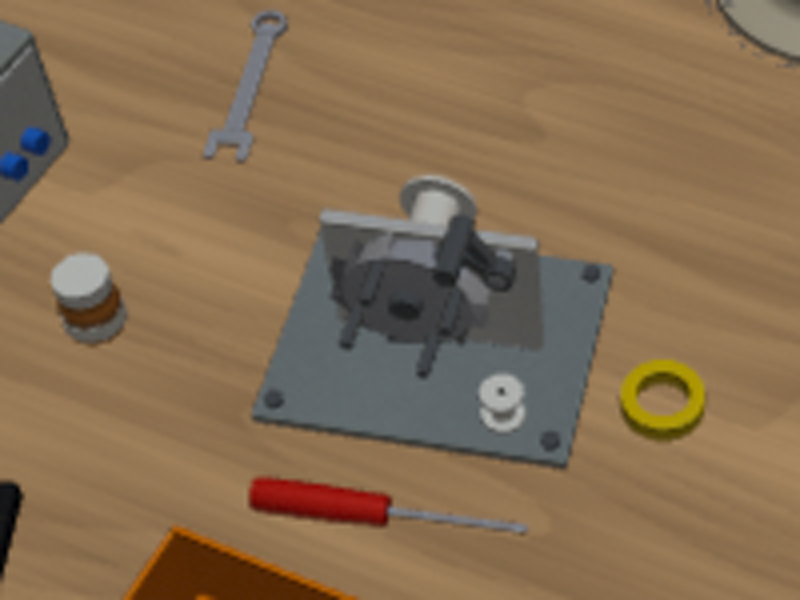

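View pics/top0.png

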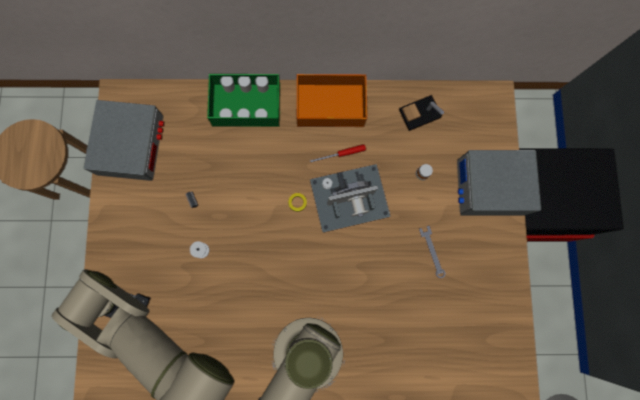

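The scene crop shows the winder's front facing the camera (world +x), with the pawl on its right (+y). The plate corners are at crop (612,265), (567,462) and (253,416). The top view shows the plate at about (313,181), (374,167), (388,214) and (323,230). I'll use the plate edges to refine the yaw.

```bash
cat >> h.py <<'E'
def back(n,uv,z):
    K,R,t=cam(n); C=-R.T@t; d=np.c_[np.atleast_2d(uv),np.ones(len(np.atleast_2d(uv)))]@np.linalg.inv(K).T@R
    return C+d*((z-C[2])/d[:,2])[:,None]
E
python3 - <<'E'
from h import *
c=np.array([(612,265),(567,462),(253,416)])/4+[166,127]
s=back("scene",c,12);t=back("top",[(313,181),(374,167),(388,214),(323,230)],12)
print(s.round(),t.round())
for a,b in((s[1],s[2]),(t[0],t[1]),(t[3],t[2])):
    d=a-b;print("yaw",np.arctan2(-d[0],d[1]).round(3),np.linalg.norm(d).round())
print(W((541,-145,.2),[(28,26,158)]), arm.grasp_offset)
K,R,tt=cam("wrist");st=arm.get_state();print(-R.T@tt,R[2],st["tcp_pos"])
E
```

```text
[[ 399.  -47.   12.]
 [ 581.   -3.   12.]
 [ 636. -233.   12.]] [[ 568.  -18.   12.]
 [ 618. -230.   12.]
 [ 454. -274.   12.]
 [ 399.  -52.   12.]]
yaw 0.238 236.0
yaw 0.232 218.0
yaw 0.242 229.0
[[ 563.27646158 -113.95552771  158.        ]] 18.700000000000003
[115.97968473 542.40685275 385.41171229] [ 0.27068118 -0.0976977  -0.95769873] [185.90091842 517.58285269 238.70712921]
```

apply_moves(
  series=[
    [-1,-1,-0.76,-0.62,0.63],
    [-1,-1,-0.76,-0.62,0.63],
    [-1,-1,-0.76,-0.62,0.63],
    [-1,-1,-0.76,-0.62,0.63],
  ],
)

```text
time: 0.9
tcp_pos: [256.5, 410.3, 303.3]
orientation: [3.137, 0.001, 2.293]
wrist_force: [-0.8, 0.8, -0.0]
grip_width: 58.4
gripper_force: 0.0
```

apply_moves(
  series=[
    [-1,-1,-0.16,0,0.63],
    [-1,-1,-0.16,0,0.63],
    [-1,-1,-0.16,0,0.63],
    [-1,-1,-0.16,0,0.63],
  ],
)

```text
time: 1.3
tcp_pos: [310.1, 326.0, 300.9]
orientation: [3.141, -0.0, 1.799]
wrist_force: [-0.4, 0.4, -0.4]
grip_width: 26.1
gripper_force: 0.0
```

apply_moves(
  series=[
    [-1,-0.5,0.2,0,0],
    [-1,-1,0.35,0,0],
    [-1,-1,0.35,0,0],
  ],
)

```text
time: 1.6
tcp_pos: [368.7, 235.0, 300.7]
orientation: [3.141, 0.001, 1.802]
wrist_force: [-0.1, 1.5, 0.1]
grip_width: 2.2
gripper_force: 0.0
```

apply_moves(
  series=[
    [-1,-0.5,0.2,0,0],
    [-1,-1,0.35,0,0],
    [-1,-1,0.35,0,0],
  ],
)

```text
time: 1.9
tcp_pos: [426.0, 146.1, 300.5]
orientation: [-3.141, 0.001, 1.803]
wrist_force: [-0.6, 0.5, -0.3]
grip_width: 0.4
gripper_force: 0.0
```

apply_moves(
  series=[
    [-1,-0.5,0.2,0,0],
    [-1,-1,0.35,0,0],
    [-1,-1,0.35,0,0],
  ],
)

```text
time: 2.2
tcp_pos: [483.2, 57.5, 300.2]
orientation: [-3.141, 0.0, 1.804]
wrist_force: [-0.2, 0.1, -1.0]
grip_width: -0.0
gripper_force: 0.0
```

apply_moves(
  series=[
    [-1,-0.5,0.2,0,0],
    [-1,-1,0.35,0,0],
    [-1,-1,0.35,0,0],
    [-1,-1,0.35,0,0],
  ],
)

```text
time: 2.6
tcp_pos: [539.1, -28.5, 300.3]
orientation: [-3.141, -0.001, 1.806]
wrist_force: [-1.0, 1.2, -0.4]
grip_width: 0.7
gripper_force: 0.0
```

Run:
```python
from h import *
save("wrist","pics/w1.png"); print(cam("wrist")[0])
for k in("winder","wheel_centre","pawl_knob","push_peg"):
    print(k,[(np.round(np.array(d["point"])*[640,400],1),round(d["confidence"],2)) for d in arm.place_of("wrist",k)][:3], proj("wrist",W((541,-145,.238),{"winder":(0,0,0),"wheel_centre":(0,0,85),"pawl_knob":(18,44,165),"push_peg":(18,-15,123)}[k])).round())
```

```text
[[325.44405483   0.         318.29906909]
 [  0.         325.44405483 200.25677281]
 [  0.           0.           1.        ]]
winder [(array([298.4, 239.7]), 0.98)] [[301. 236.]]
wheel_centre [] [[298. 262.]]
pawl_knob [] [[311. 260.]]
push_peg [(array([390.7, 223.5]), 0.27)] [[312. 290.]]
```

View pics/w1.png

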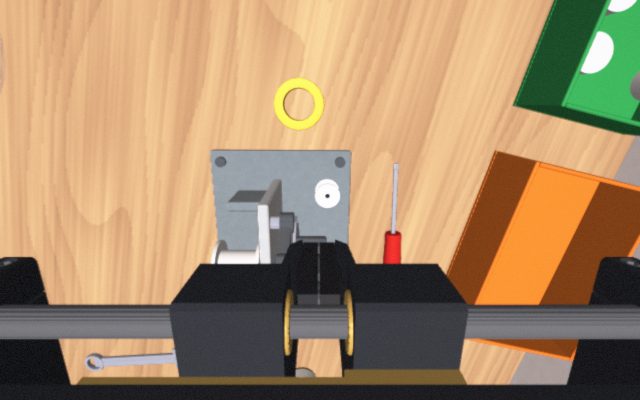

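The wrist view shows the plate's +y edge level along row 150 (columns 211–350), so the tool is square to the winder. The fingers hide the wheel, so I'll shift to its −y side.

apply_moves(
  series=[
    [-1,-0.5,0,0,0],
    [-1,-1,0,0,0],
    [-1,-1,0,0,0],
  ],
)

```text
time: 3.15
tcp_pos: [562.9, -129.8, 300.0]
orientation: [-3.141, 0.001, 1.803]
wrist_force: [-1.3, 0.7, -0.2]
grip_width: 0.6
gripper_force: 0.0
```

apply_moves(
  series=[
    [-1,-0.4,0,0,0],
    [-1,-0.8,0,0,0],
    [-1,-0.8,0,0,0],
    [-1,-0.8,0,0,0],
  ],
)

```text
time: 3.55
tcp_pos: [581.0, -203.0, 300.6]
orientation: [-3.141, -0.001, 1.807]
wrist_force: [0.2, 1.3, 0.4]
grip_width: 0.6
gripper_force: 0.0
```

Run:
```python
from h import *
save("wrist","pics/w2.png"); print(arm.get_state()["tcp_pos"])
for k in("winder","wheel_centre","pawl_knob","push_peg"):
    print(k,[(np.round(np.array(d["point"])*[640,400],1),round(d["confidence"],2)) for d in arm.place_of("wrist",k)][:3], proj("wrist",W((541,-145,.238),{"winder":(0,0,0),"wheel_centre":(0,0,85),"pawl_knob":(18,44,165),"push_peg":(18,-15,123)}[k])).round())
```

```text
[ 580.99247887 -202.42722536  300.97999419]
winder [(array([297.3, 111.6]), 0.58), (array([294. , 116.2]), 0.41)] [[299. 110.]]
wheel_centre [(array([292.1, 112.2]), 0.63)] [[295. 111.]]
pawl_knob [(array([305.8,  59.1]), 0.63)] [[309.  56.]]
push_peg [(array([309.4, 133.1]), 0.8)] [[311. 128.]]
```

View pics/w2.png

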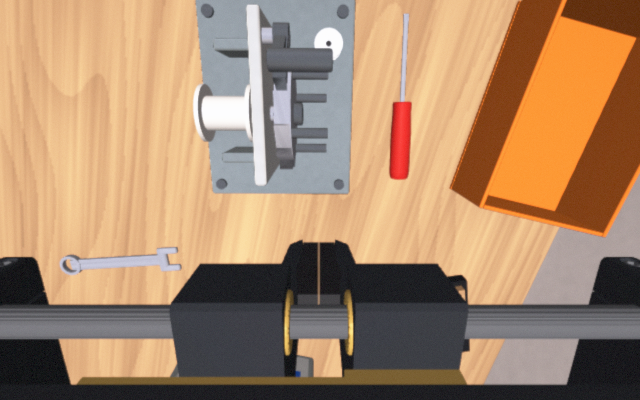

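The wrist view is now clear: the knob bar runs along row 59 with its end at column 332, the top peg is at row 133 with its end at 327, and the plate's −y corners are at (213,194) and (349,191). I'll refit the pose.

Run:
```python
from h import *
from scipy.optimize import least_squares
print(back("wrist",[(213,194),(349,191)],12).round(1))
pts=[(0,0,0),(0,0,85),(18,44,165),(18,-15.5,123.5),(38,44,165),(36,-15.5,123.5)]
o=[(297,112),(292.1,112.2),(305.8,59.1),(309.4,133.1),(332,59.5),(327,133)]
f=lambda P:(proj("wrist",W(P,pts))-o).ravel()
g=lambda P:np.r_[f(P),(P[2]-.236)*200]
r=least_squares(g,[541,-145,.238],x_scale=[100,100,1],loss="soft_l1");P=r.x
print(P,f(P).reshape(-1,2).round(1).tolist())
ob={"scene":[(266.6,202.9),(277.2,193),(260.2,196.8)],"top":[(351.4,186.9),(338.3,178.3),(361.9,174.9)]}
for n in ob: print(n,(proj(n,W(P,pts[1:4]))-ob[n]).round(1).tolist())
c,s=np.cos(P[2]),np.sin(P[2]); q=lambda X:np.array([c*(X[0]-P[0])+s*(X[1]-P[1]),-s*(X[0]-P[0])+c*(X[1]-P[1])])
st=arm.get_state();print("tcp in winder",q(st["tcp_pos"]),st["orientation"])
print("plate",[q(b).round() for b in back("wrist",[(213,194),(349,191)],12)])
```

```text
[[ 450.3 -283.7   12. ]
 [ 632.9 -235.    12. ]]
[ 5.39526191e+02 -1.48244819e+02  2.36226332e-01] [[0.4, -0.7], [0.6, 1.2], [0.7, 0.9], [-0.9, -2.0], [-0.6, 0.5], [-0.1, -1.9]]
scene [[0.8, -1.9], [1.5, -3.0], [-1.0, -0.1]]
top [[1.5, -1.8], [2.2, -0.4], [-4.5, 1.5]]
tcp in winder [ 27.68534594 -62.52155202] [3.14116677e+00 3.02126702e-04 1.80875173e+00]
plate [array([-118., -111.]), array([  71., -106.])]
```

apply_moves(
  series=[
    [-1,0.4,0,0.3,0],
    [-1,0.72,0,0.6,0],
    [-1,0.72,0,0.9,0],
    [-1,0.72,0,0.9,0],
  ],
)

```text
time: 4.2
tcp_pos: [562.8, -132.0, 208.0]
orientation: [-3.137, -0.004, 1.809]
wrist_force: [0.1, 0.1, 0.2]
grip_width: 0.8
gripper_force: 0.0
```

apply_moves(
  series=[
    [-1,0,0,0.4,0],
    [-1,0,0,0.57,0],
    [-1,0,0,0.57,0],
    [-1,0,0,0.57,0],
  ],
)

```text
time: 4.6
tcp_pos: [565.1, -134.4, 155.5]
orientation: [3.14, 0.001, 1.807]
wrist_force: [-0.7, -0.0, 1.0]
grip_width: 0.4
gripper_force: 0.0
```

apply_moves(
  series=[
    [-1,0.06,0,0,0],
    [-1,0.12,0,0,0],
    [-1,0.18,0,0,0],
    [-1,0.24,0,0,0],
    [-1,0.3,0,0,0],
    [-1,0.36,0,0,0],
    [-1,0.42,0,0,0],
    [-1,0.48,0,0,0],
    [-1,0.54,0,0,0],
    [-1,0.6,0,0,0],
    [-1,0.6,0,0,0],
    [-1,0.6,0,0,0],
  ],
)

```text
time: 5.8
tcp_pos: [550.2, -75.5, 153.8]
orientation: [3.142, 0.0, 1.807]
wrist_force: [-0.1, -0.1, 0.8]
grip_width: 0.1
gripper_force: 0.0
```

apply_moves(
  series=[
    [-1,-0.3,0,0,0],
    [-1,-0.7,0,-0.3,0],
    [-1,-0.9,0,-0.6,0],
    [-1,-0.9,0,-0.6,0],
    [-1,-0.9,0,-0.6,0],
  ],
)

```text
time: 6.3
tcp_pos: [571.1, -163.3, 213.4]
orientation: [3.142, -0.0, 1.806]
wrist_force: [0.3, 0.6, -0.3]
grip_width: 0.7
gripper_force: 0.0
```

```bash
cat >> h.py <<'E'
P=(539.53,-148.24,.2362)
def q(X):
    c,s=np.cos(P[2]),np.sin(P[2]); d=np.array(X[:2])-P[:2]; return np.array([c*d[0]+s*d[1],-s*d[0]+c*d[1],X[2]]).round(1)
E
python3 - <<'E'
from h import *
save("wrist","pics/w3.png"); print("tcp",q(arm.get_state()["tcp_pos"]))
for k in("wheel_centre","pawl_knob","push_peg"):
    print(k,[(np.round(np.array(d["point"])*[640,400],1),round(d["confidence"],2)) for d in arm.place_of("wrist",k)][:3])
print(proj("wrist",W(P,[(0,0,85),(18,44,165),(18,96,164),(18,-15.5,123.5)])).round())
E
```

```text
tcp [ 27.  -21.3 212.7]
wheel_centre [(array([286.5, 166.2]), 0.81)]
pawl_knob [(array([302.1,  16.5]), 0.67), (array([292.3, 154.8]), 0.21)]
push_peg [(array([307.8, 197.8]), 0.71)]
[[287. 167.]
 [303. 119.]
 [302.  19.]
 [306. 197.]]
```

View pics/w3.png

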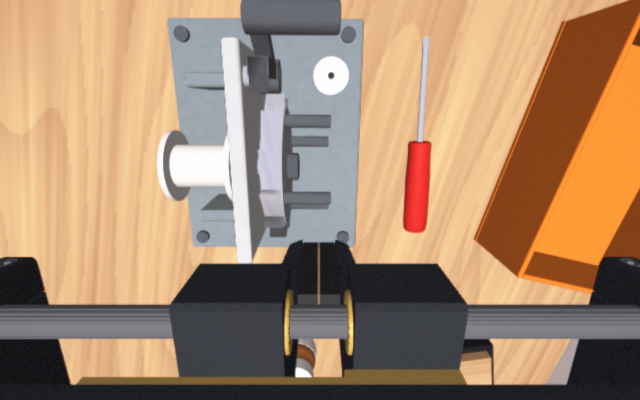

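The wrist view shows the pawl knob thrown back at (290,17), and the top peg at row 198 as predicted. Next I'll lower the fingers on the −y side of the peg.

apply_moves(
  series=[
    [-1,-0.25,0,0,0],
    [-1,-0.25,0,0.4,0],
    [-1,-0.25,0,0.7,0],
    [-1,-0.25,0,1,0],
    [-1,-0.25,0,1,0],
    [-1,-0.25,0,1,0],
  ],
)

```text
time: 7.1
tcp_pos: [577.3, -187.0, 114.1]
orientation: [-3.141, -0.0, 1.808]
wrist_force: [-0.1, -0.2, 0.2]
grip_width: 0.2
gripper_force: 0.0
```

```bash
python3 -c "
from h import *
s=arm.get_state();print(q(s['tcp_pos']),s['wrist_force'])"
```

```text
[ 27.6 -46.5 114.1] [-0.07550829 -0.16376747  0.16549527]
```

apply_moves(
  series=[
    [-1,0.06,0,0,0],
    [-1,0.1,0,0,0],
    [-1,0.13,0,0,0],
    [-1,0.16,0,0,0],
    [-1,0.19,0,0,0],
    [-1,0.22,0,0,0],
    [-1,0.25,0,0,0],
    [-1,0.28,0,0,0],
    [-1,0.31,0,0,0],
    [-1,0.34,0,0,0],
    [-1,0.34,0,0,0],
    [-1,0.34,0,0,0],
  ],
)

```text
time: 8.3
tcp_pos: [568.9, -153.9, 113.4]
orientation: [-3.141, -0.001, 1.807]
wrist_force: [0.8, -1.0, -0.0]
grip_width: 0.2
gripper_force: 0.6
```

Run:
```python
from h import *
s=arm.get_state();print(q(s['tcp_pos']),s['wrist_force'])
for n in ("wrist","scene","top"):
    save(n,f"pics/{n}4.png")
    print([(np.round(np.array(d["point"])*[640,400],1),round(d["confidence"],2)) for d in arm.place_of(n,"push_peg")][:3])
    for w in(0,.3,.4,.5): print(w,proj(n,W(P,[(18,42*np.sin(w-.345),85+42*np.cos(w-.345))])).round(1))
```

```text
[ 27.3 -12.3 113.4] [ 0.79910108 -0.99949712 -0.00291185]
[(array([286.2, 186.5]), 0.42)]
0 [[299.  272.2]]
0.3 [[298.3 250.3]]
0.4 [[298.1 241.6]]
0.5 [[298.  232.5]]
[(array([264.1, 195.3]), 0.81)]
0 [[259.6 196.5]]
0.3 [[263.8 196.5]]
0.4 [[265.2 196.7]]
0.5 [[266.7 197. ]]
[]
0 [[357.  176.4]]
0.3 [[353.4 177.1]]
0.4 [[352.1 177.4]]
0.5 [[350.9 177.7]]
```

View pics/wrist4.png

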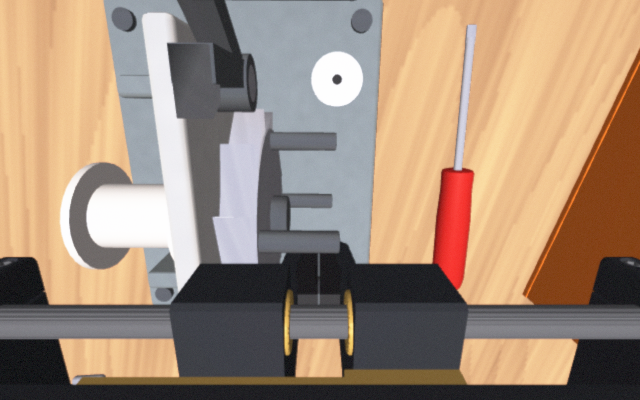

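The top peg is at row 242, so the wheel stands at about 0.40 rad. I'll nudge it 1.5 mm further, then back off, rise and cross to the pawl's far side.

apply_moves(
  series=[
    [-1,0.01,0,0,0],
    [-1,0.02,0,0,0],
    [-1,0.02,0,0,0],
    [-1,0.02,0,0,0],
    [-1,-0.1,0,0,0],
    [-1,-0.2,0,-0.4,0],
    [-1,-0.2,0,-0.8,0],
    [-1,-0.2,0,-1,0],
    [-1,-0.2,0,-1,0],
  ],
)

```text
time: 9.5
tcp_pos: [574.9, -174.7, 216.9]
orientation: [3.137, 0.004, 1.807]
wrist_force: [0.3, -1.0, -0.4]
grip_width: 0.3
gripper_force: 0.0
```

Run:
```python
from h import *
s=arm.get_state();print(q(s['tcp_pos']),s['wrist_force'])
for n in ("wrist","scene"):
    im=save(n,f"pics/{n}5.png")
    print([(np.round(np.array(d["point"])*[640,400],1),round(d["confidence"],2)) for d in arm.place_of(n,"push_peg")][:3])
    for w in(0,.3,.4,.5): print(w,proj(n,W(P,[(18,42*np.sin(w-.345),85+42*np.cos(w-.345))])).round(1))
```

```text
[ 28.2 -34.  216.9] [ 0.34614044 -1.01411931 -0.41535042]
[(array([304.1, 155.8]), 0.72)]
0 [[306.1 180.3]]
0.3 [[305.8 164.4]]
0.4 [[305.8 158.6]]
0.5 [[305.7 152.7]]
[(array([268.3, 198.4]), 0.58), (array([230.3, 145.6]), 0.56)]
0 [[259.6 196.5]]
0.3 [[263.8 196.5]]
0.4 [[265.2 196.7]]
0.5 [[266.7 197. ]]
```

apply_moves(
  series=[
    [-1,0.4,0,0,0],
    [-1,0.8,0,0,0],
    [-1,0.9,0,0,0],
    [-1,0.9,0,0,0],
  ],
)

```text
time: 10.1
tcp_pos: [552.4, -85.2, 213.1]
orientation: [-3.14, -0.001, 1.809]
wrist_force: [0.3, -0.5, 0.2]
grip_width: 0.2
gripper_force: 0.0
```

apply_moves(
  series=[
    [-1,0.4,0,0,0],
    [-1,0.65,0,0,0],
    [-1,0.65,0,0,0],
    [-1,0.65,0,0,0],
  ],
)

```text
time: 10.5
tcp_pos: [538.1, -24.2, 213.4]
orientation: [-3.141, 0.0, 1.807]
wrist_force: [0.6, -0.5, -0.3]
grip_width: 0.1
gripper_force: 0.0
```

```bash
python3 -c "
from h import *
s=arm.get_state();print(q(s['tcp_pos']),s['wrist_force'])"
```

```text
[ 27.6 121.  213.4] [ 0.60562365 -0.48804485 -0.30480729]
```

apply_moves(
  series=[
    [-1,0.04,0,0.1,0],
    [-1,0.04,0,0.3,0],
    [-1,0.04,0,0.58,0],
    [-1,0.04,0,0.58,0],
    [-1,0.04,0,0.58,0],
  ],
)

```text
time: 11.0
tcp_pos: [536.8, -19.9, 155.6]
orientation: [-3.141, -0.0, 1.806]
wrist_force: [0.2, -0.5, 0.6]
grip_width: 0.4
gripper_force: 0.0
```

apply_moves(
  series=[
    [-1,-0.06,0,0,0],
    [-1,-0.12,0,0,0],
    [-1,-0.18,0,0,0],
    [-1,-0.24,0,0,0],
    [-1,-0.3,0,0,0],
    [-1,-0.36,0,0,0],
    [-1,-0.42,0,0,0],
    [-1,-0.48,0,0,0],
    [-1,-0.53,0,0,0],
    [-1,-0.53,0,0,0],
    [-1,-0.4,0,0,0],
    [-1,-0.2,0,-0.2,0],
    [-1,0,0,-0.6,0],
    [-1,0,0,-0.6,0],
  ],
)

```text
time: 12.4
tcp_pos: [537.4, -16.7, 220.3]
orientation: [3.134, 0.003, 1.81]
wrist_force: [-0.4, 0.6, -0.5]
grip_width: 0.4
gripper_force: 0.0
```

Run:
```python
from h import *
s=arm.get_state();print(q(s['tcp_pos']),s['wrist_force'])
for n in ("scene","top"):
    save(n,f"pics/{n}6.png")
    for k in("pawl_knob","push_peg"):print(n,k,[(np.round(np.array(d["point"])*[640,400],1),round(d["confidence"],2)) for d in arm.place_of(n,k)][:3])
    print(proj(n,W(P,[(18,44,165),(18,96,164)])).round(1))
im=cv2.imread("pics/scene6.png")[160:235,220:320]
cv2.imwrite("pics/s6.png",cv2.resize(im,(800,600),interpolation=cv2.INTER_CUBIC))
```

```text
[ 28.7 128.4 220.3] [-0.4209179   0.55986075 -0.45227434]
scene pawl_knob []
scene push_peg [(array([262.8, 195.7]), 0.68), (array([278.3, 189.7]), 0.55)]
[[278.7 190. ]
 [297.4 192.7]]
top pawl_knob [(array([340.8, 175.3]), 0.4)]
top push_peg [(array([352.2, 178.1]), 0.83)]
[[340.5 177.9]
 [324.3 181.7]]
```

View pics/s6.png

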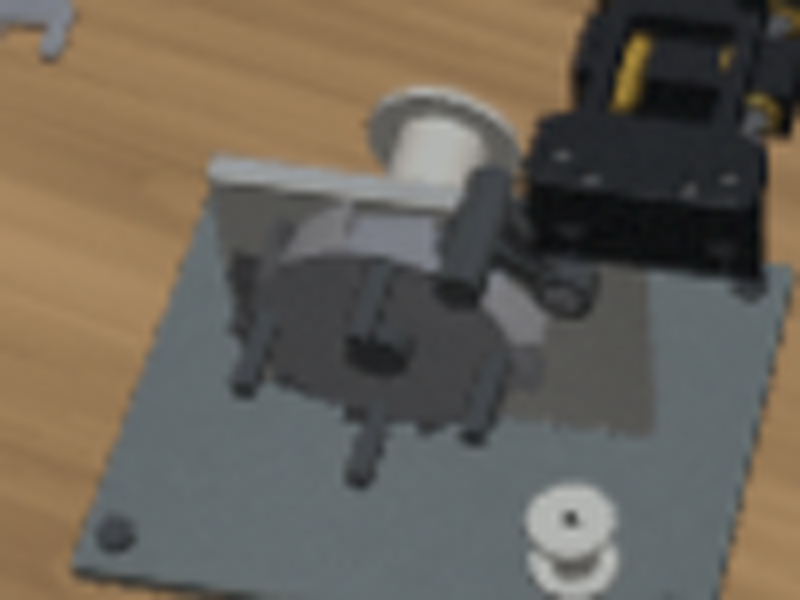

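The scene crop shows the pawl down, with the knob at (470,240) and the top peg at (370,300). To confirm it is fully home, I'll repeat the first wrist view, where the home knob was at row 59.

apply_moves(
  series=[
    [-1,0,0,-0.4,0],
    [-1,-0.4,0,-0.8,0],
    [-1,-0.8,0,-0.83,0],
    [-1,-0.93,0,-0.83,0],
    [-1,-0.93,0,-0.83,0],
  ],
)

```text
time: 13.2
tcp_pos: [558.4, -111.2, 297.2]
orientation: [-3.14, -0.002, 1.804]
wrist_force: [0.1, 0.5, -0.4]
grip_width: 0.2
gripper_force: 0.0
```

apply_moves(
  series=[
    [-1,-0.4,0,0,0],
    [-1,-0.8,0,0,0],
    [-1,-0.93,0,0,0],
    [-1,-0.93,0,0,0],
    [-1,-0.93,0,0,0],
  ],
)

```text
time: 13.7
tcp_pos: [580.0, -198.4, 298.3]
orientation: [-3.141, -0.001, 1.808]
wrist_force: [-0.3, 0.1, -0.4]
grip_width: 0.3
gripper_force: 0.0
```

Run:
```python
from h import *
print(q(arm.get_state()['tcp_pos']))
save("wrist","pics/w7.png")
for k in("pawl_knob","push_peg"):print(k,[(np.round(np.array(d["point"])*[640,400],1),round(d["confidence"],2)) for d in arm.place_of("wrist",k)][:3])
for a in(0,.05,.1,.2): print("pawl",a,proj("wrist",W(P,[(38,69+50*np.sin(a-.526),122+50*np.cos(a-.526))])).round(1))
for w in(.3,.4,.5): print(w,proj("wrist",W(P,[(18,42*np.sin(w-.345),85+42*np.cos(w-.345))])).round(1))
a=[cv2.resize(cv2.imread(f"pics/{f}.png")[0:200,230:360],None,fx=3,fy=3,interpolation=cv2.INTER_CUBIC) for f in("w2","w7")]
cv2.imwrite("pics/c7.png",np.hstack(a))
```

```text
[ 27.6 -58.2 298.3]
pawl_knob [(array([308.8,  66.1]), 0.67)]
push_peg [(array([308.5, 119.7]), 0.94)]
pawl 0 [[331.5  65.7]]
pawl 0.05 [[331.6  62.5]]
pawl 0.1 [[331.7  59.3]]
pawl 0.2 [[331.9  52.6]]
0.3 [[308.3 121.7]]
0.4 [[308.2 117.1]]
0.5 [[308.2 112.6]]
```

View pics/c7.png

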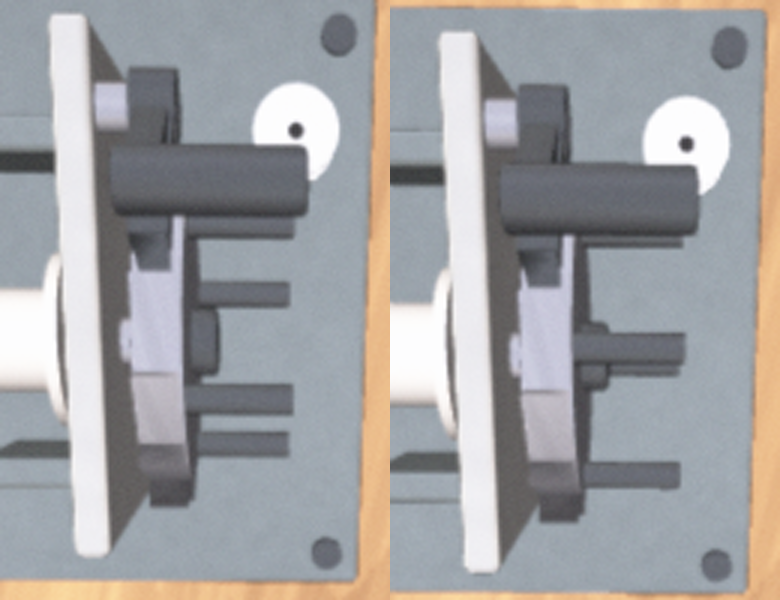

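Side by side, the knob sits in the same place relative to the upright plate as at the start (home). The peg at row 116–120 puts the wheel at about 0.4 rad, and the arm is clear.

```bash
python3 -c "
from workcell import arm
print(arm.job_done())"
```

```text
the job is handed in; nothing more can be done
None
```

I handed the job in with the pawl home in the next notch back, the wheel at about 0.4 rad and the arm clear of everything; these are camera readings, and the hand-in returned no verdict.

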